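Show the suction jar to the inspection camera

TASK

Check the square suction jar for cracks: lift it by the post on its lid and, keeping it upright, show its three plain sides to the inspection camera one after another, starting with the side next to the bracket, clockwise as seen from above, then the side opposite the bracket, then the last one. Hold each side still for about a second, square to the lens, level with it and straight above the front edge of the camera's base plate. Then set the jar down upright in the free half of the steel tray and let go of it, without dropping it, touching the camera or shifting the other things on the table.

Things in the scene. Friction and masses are not known exactly. Their poses are not given: they have to be found in the camera images.
- jar: loose square milky-plastic jar, 0.14-0.28 kg, walls 56 x 56 mm, 80 high; white lid 62 x 62 at 80-90 mm height; round white lifting post 30 across at 90-126 mm, gripped from above at any angle. A black bracket covers the fourth side, out to 40 mm from the axis. Origin: centre of the underside, z up, x towards the bracket. Starts upright on the table left of the camera, turned any way
- side1 (a point): middle of the first side to show: next to the bracket, clockwise as seen from above (the jar's -y side), 28 mm from the axis, 40 mm above the underside
- side2 (a point): middle of the second side to show: opposite the bracket (the jar's -x side), 28 mm from the axis, 40 mm above the underside. From side 1 to side 2, and from 2 to 3, the jar turns a quarter turn anticlockwise as seen from above
- side3 (a point): middle of the third side to show (the jar's +y side), 28 mm from the axis, 40 mm above the underside
- jar_mid (a point): point on the jar's axis 40 mm above its underside, midway between sides 1 and 3
- camera: fixed inspection camera: aluminium base plate 200 long (x), 120 wide, 10 mm thick; post and grey head at its far end, with white ring light and black lens looking to its -x, roughly at the robot. Lens axis 150 mm up, lens front 100 mm behind the plate's front edge, top at 189 mm. Origin: on the table under the middle of the plate's front edge (nearest the robot); x towards the lens, z up
- focus (a point): the focus point: on the lens axis, straight above the middle of the base plate's front edge, 150 mm above the table and 100 mm in front of the lens; axes as the camera's (x towards the lens). The middle of the shown side belongs here, the jar lying on the -x side of it
- tray: steel tray for checked parts (fixed, to the right of the camera): 270 mm (its x) by 170 mm (its y) outside, walls 4 mm thick and 22 mm high, floor 4 mm thick. Origin: under its centre on the table. A bowl stands in its +x half; the half towards its -x is free and takes the jar, turned any way
- roundjar: bystander, loose: round milky jar with a white lid, 60 mm across, 85 mm high; origin at the middle of its underside
- cup: bystander, loose: open steel cup, 64 mm across, 75 mm high; origin at the middle of its underside
- pot: bystander, loose: small steel bowl, 68 mm across, 45 mm high, standing in the +x half of the tray, about 75 mm from the tray's middle; origin at the middle of its underside
- amber: bystander, loose: small amber glass bottle, 48 mm across, 90 mm high; origin at the middle of its underside
- tape: bystander, loose: white plastic ring lying flat, 80 mm across, 24 mm high; origin at the middle of its underside
- forceps: bystander, loose: steel forceps lying flat, 165 mm long, 7 mm high; origin at the middle of its underside
Mind the look-alikes: they are no part of the job. What is shaped like the jar but blue, purple or red is not meant.

How it is judged:
By the outcome, as a careful person would: the job done as asked, in the order asked, and still so for the second after the job is handed in, with the robot touching nothing.
It also fails if it takes over 61 s, if anything falls off the work surface, if the arm or the gripper's body presses on something with over 40 N, if the wrist force passes 120 N, or if a joint passes its speed limit or range.

ROBOT

A 7-joint arm with a two-finger parallel gripper is mounted at the origin on the work surface. World frame = base frame: x ahead of the robot, y to its left, z up, the work surface at z = 0. Lengths are in m, angles in rad, forces in N, time in s.
With the tool pointing down it reaches from about 0.425 to 0.95 m from the base axis. Payload 16.7 kg.
Tool frame: the origin (TCP) lies at the very end of the fingers, on their centre line; the grasp point (between the pads) lies 19 mm behind it (grasp_offset is the distance from the TCP to the grasp point, in m); y points along the fingers, x is the direction in which the jaws open and shut, and the axes are right-handed (so a half turn about y gives the same grasp; the last joint's range is limited). The gripper opens to 94 mm and grips with 3 to 60 N. Pads are 16 mm wide; open, the fingers measure 119 mm over their backs; the gripper's body (75 mm by 177 mm) begins 78 mm behind the grasp point.
Start: joints at [1.01, 0.426, 0.074, 1.606, -0.034, 1.111, -0.067], TCP at [0.27, -0.619, 0.205] pointing down, gripper open.
Joint ranges: [-2.85, 2.85], [-0.5, 2.14], [-1.23, 1.37], [0.21, 2.46], [-1.02, 4.16], [0.16, 2.05], [-2.73, 2.73]. Speed limits (rad/s): [1.89, 1.89, 2.39, 2.39, 3.01, 3.01, 3.01].

INTERFACE

Orientations are given as a 3x3 rotation matrix whose columns are the frame's x, y, z axes.
In Python, from bench import observe, capture, camera_params, finish_job, grasp_offset gives the robot as it stands. The module is installed in compiled form; this text tells all that it offers.
- The arm moves only by the tool move_arm, never from a script. Its argument "moves" is a list of rows, each an object of numbers: "x", "y", "z": the shift along the tool's x, y, z in cm; "wx", "wy", "wz": the turn, a rotation vector about the tool's x, y, z in rad. A call has 1 to 8 rows; each row is the pose to reach, as a shift and turn from the pose commanded when the call began, along the tool's axes at that moment; what a row does not reach only later rows make up. A row lasts 1/10 s, in which the tool goes at most 50 mm and 8.59 degrees, less where a joint would pass 70% of its speed; a pose out of reach is approached as far as the arm can. A call with a gripper value outside its range is refused whole. "jaw" is the closure, from -1 (fully open) to 1 (shut), set as the call begins (left out, the last holds). The fingers move at their own pace and stop on an object; the grip force is fixed at half the most. Time passes only in rows, so rows that repeat a pose let the fingers close. It gives the time, the measured TCP pose, the force and the opening at its end, in the units of the state.
- observe(): the state, without advancing time (a new reading comes with each control period).
- capture(name): name is "side" or "top" or "wrist"; returns the picture (480x640x3 uint8, red, green, blue); there is no depth.
- camera_params(name): a dict with "vfov" (degrees; the focal length in pixels is half the picture's height over the tangent of half this angle, whatever the lens; pixels are square), "cx", "cy" (the principal point, pixels), "rvec" (rotation vector, rad) and "tvec" (3), from world to camera coordinates, as OpenCV has them. Camera axes: x right, y down, z forward; pixel columns grow to the right and rows downward; lengths in m; the calibration is good to about 2 mm. A picture is of the moment at which its call begins: read the wrist's pose just before it. camera_params takes no time and is no camera call; for the wrist camera it gives the pose at the moment of the call.
- finish_job(): hands the job in, once; it reports no verdict.
The state is a dict: "t": time; "joints": joint angles; "dq": joint speeds; "joint_efforts": joint torques, N m; "position": TCP position; "ee_rot": TCP orientation; "wrist_force": force on the tool from outside, world axes, zero at the start; "torque": the same for the moment, N m; "grip_width": opening from 0.0 (shut) to 1.0 (fully open).
Only numpy, scipy, OpenCV 4.12 (cv2) and the standard library are available. Lean on these libraries where they do the work, as an engineer would, in place of code of your own. Each camera call takes 0.05 s, during which the arm holds its last target. There are 200 camera calls.

## Working session

There is one attempt and no reset: what is moved stays moved. The work goes in short steps, Python scripts to look and compute and a tool call to move; the robot and the scene stay as the last step left them, time stands still between calls to the robot, and variables do not carry over. Pictures are saved under pics/ and viewed, about 8 in all and at most 12, crops included, and the job is handed in when it is done.

Besides the shell and the picture viewer there is one more tool, called after ">>>" as name(argument=value, ...) on one line, values as JSON. move_arm: Moves the arm, as the interface text tells. Its arguments: {"type":"object","properties":{"moves":{"type":"array","items":{"type":"object","properties":{"x":{"type":"number"},"y":{"type":"number"},"z":{"type":"number"},"wx":{"type":"number"},"wy":{"type":"number"},"wz":{"type":"number"}}}},"jaw":{"type":"number"}},"required":["moves"]}

```bash
mkdir -p pics; cat > h.py <<'E'
import numpy as np, cv2
from bench import *
def snap(n,f,crop=None,s=1):
    p=camera_params(n); im=capture(n)[:,:,::-1].copy()
    cv2.imwrite('pics/raw_'+f+'.png',im)
    if crop: x0,y0,x1,y1=crop; im=cv2.resize(im[y0:y1,x0:x1],None,fx=s,fy=s,interpolation=cv2.INTER_CUBIC)
    cv2.imwrite('pics/'+f+'.png',im); return p
def KRt(p):
    f=240/np.tan(np.radians(p['vfov'])/2)
    return np.array([[f,0,p['cx']],[0,f,p['cy']],[0,0,1]]),cv2.Rodrigues(np.array(p['rvec'],float))[0],np.array(p['tvec'],float).ravel()
def ray(p,uv,z):
    K,R,t=KRt(p); c=-R.T@t; d=R.T@np.linalg.solve(K,[uv[0],uv[1],1]); return c+d*(z-c[2])/d[2]
def proj(p,X):
    K,R,t=KRt(p); q=(K@(R@np.atleast_2d(X).T+t[:,None])).T; return q[:,:2]/q[:,2:]
E
python3 - <<'E'
from h import *
np.set_printoptions(precision=4,suppress=True)
for n in('top','side'):
    p=snap(n,n+'1'); K,R,t=KRt(p); print(n,K[0,0],p['cx'],p['cy'],-R.T@t,R.ravel())
o=observe();print(o['position'],np.array(o['ee_rot']),o['grip_width'],grasp_offset,o['t'])
E
```

```text
top 477.9551036836603 328.8182174398876 243.18283946819176 [0.3566 0.0494 1.1593] [-0.0141 -0.9993 -0.0347 -0.9886  0.0192 -0.1495  0.15    0.0322 -0.9882]
side 473.238149800801 316.3046458391697 238.3977470231501 [-0.0813  0.7521  0.9649] [-0.7612 -0.6485 -0.0004 -0.4399  0.5168 -0.7344  0.4765 -0.5589 -0.6787]
[ 0.2694 -0.6185  0.2048] [[ 0.3993 -0.0005  0.9168]
 [-0.9168  0.001   0.3993]
 [-0.0012 -1.     -0.0001]] 0.9983411565628322 0.0188 0.1
```

View pics/top1.png

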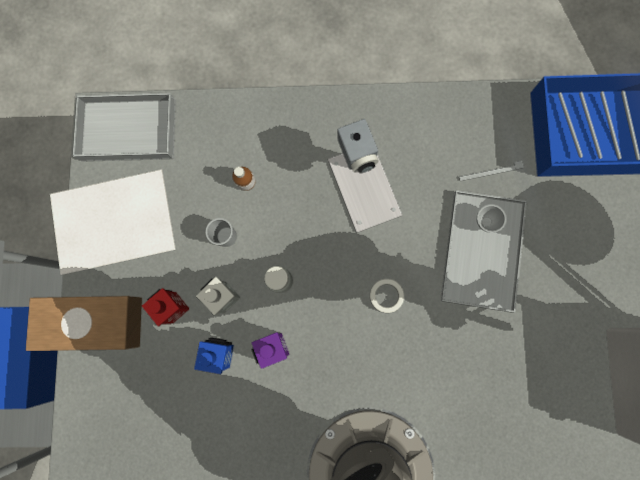

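View pics/side1.png

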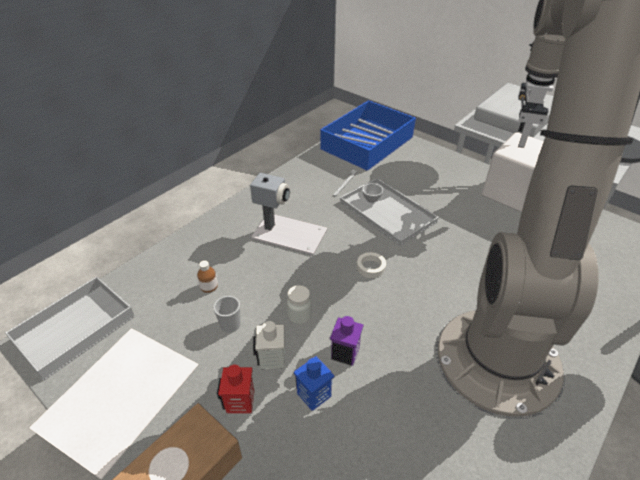

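Top view: white square jar at (215,296). Look-alikes are red (165,307), blue (213,356), purple (270,350), and the round milky jar (277,279). Only the one at (215,296), which is (270,343) in the side view, is square and milky white. Camera plate around (365,190), tray around (485,250) with the bowl at (491,217). I'll confirm with an enlarged crop.

```bash
python3 - <<'E'
import cv2,numpy as np
a=cv2.imread('pics/raw_top1.png');b=cv2.imread('pics/raw_side1.png')
r=lambda i,x0,y0,w,h,s:cv2.resize(i[y0:y0+h,x0:x0+w],None,fx=s,fy=s,interpolation=cv2.INTER_CUBIC)
A=r(a,185,265,65,60,6);B=r(b,235,305,65,60,6);C=r(a,320,115,100,130,3) 
C=r(a,320,110,130,120,3);D=r(a,435,185,130,120,3) 
D=r(a,435,180,97.5.__int__()+33,135,3)[:360]
D=r(a,430,185,130,130,3)[:360] if 0 else cv2.resize(a[185:315,430:560],(390,360))
cv2.imwrite('pics/crop1.png',np.vstack([np.hstack([A,B]),np.hstack([C,D])])[:, :])
print(A.shape,C.shape)
E
python3 - <<'E'
import cv2;i=cv2.imread('pics/crop1.png');print(i.shape);cv2.imwrite('pics/crop1s.png',cv2.resize(i,None,fx=.8333,fy=.8333)) 
E
```

```text
(360, 390, 3) (360, 390, 3)
(720, 780, 3)
```

View pics/crop1s.png

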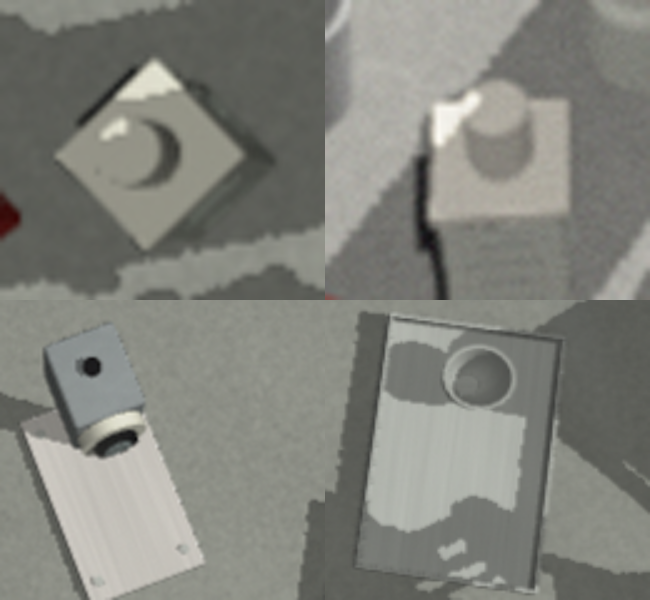

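Confirmed: white lid and post, with the black bracket at the upper left in the top view. I'll compute poses from these corners.

```bash
python3 - <<'E'
from h import *
np.set_printoptions(precision=4,suppress=True)
p=camera_params('top'); s=camera_params('side')
q=np.array([ray(p,u,.09) for u in [(216,276.4),(234,296),(215,315),(196,296.4)]])[:,:2]
print('lid c',q.mean(0),'edges',np.linalg.norm(np.roll(q,-1,0)-q,axis=1)); 
d=(q[0]+q[3]-q[1]-q[2]);print('bracket dir deg',np.degrees(np.arctan2(d[1],d[0])), 'corners',q.ravel())
print('post',ray(p,(185+130/5,265+153/5),.126), 'side post',ray(s,(235+(497-325)/5,305+105/5),.126))
c=np.array([ray(p,u,.01) for u in [(328,160),(358.8,230.8),(401.6,214.8)]])[:,:2]
print('plate',c.ravel(),np.linalg.norm(c[0]-c[1]),np.linalg.norm(c[1]-c[2]))
a=np.degrees(np.arctan2(*(c[0]-c[1])[::-1])); b=c[1]-c[2];b=np.degrees(np.arctan2(b[1],b[0]))-90
print('camera front mid',(c[1]+c[2])/2,'yaw',a,b)
t=np.array([ray(p,u,.022) for u in [(456,191.5),(525.2,202.3),(514,311.5),(442.8,301)]])[:,:2]
print('tray',t.mean(0),t.ravel(),np.linalg.norm(np.roll(t,-1,0)-t,axis=1)); d=t[0]+t[1]-t[2]-t[3]; print(np.degrees(np.arctan2(d[1],d[0])))
print('bowl',ray(p,(491,217),.045))
for n,u in dict(round=(277,279),red=(159,307),blue=(209,356),purple=(265,350)).items(): print(n,ray(p,u,.09)[:2])
E
```

```text
lid c [0.4042 0.3411] edges [0.0611 0.0591 0.0608 0.0627]
bracket dir deg 44.65719534511483 corners [0.448  0.3403 0.4033 0.2986 0.3617 0.3407 0.4037 0.3847]
post [0.4034 0.3406 0.126 ] side post [0.4032 0.3412 0.126 ]
plate [ 0.7413  0.0859  0.5602  0.0133  0.5977 -0.0919] 0.19518853064921549 0.11176737607523905
camera front mid [ 0.5789 -0.0393] yaw 21.840908958342812 19.62751993437871
tray [ 0.5041 -0.2831] [ 0.65   -0.2239  0.6195 -0.3873  0.3602 -0.3422  0.3869 -0.179 ] [0.1663 0.2632 0.1653 0.2669]
-9.771746586632139
bowl [ 0.5806 -0.2966  0.045 ]
round [0.4398 0.2019]
red [0.3813 0.468 ]
blue [0.2725 0.3521]
purple [0.284  0.2281]
```

```bash
cat >> h.py <<'E'
from scipy.spatial.transform import Rotation as Ro
np.set_printoptions(precision=4,suppress=True)
def to(x,y,z,Y):
    o=observe();R=np.array(o['ee_rot']);a=np.radians(Y)
    X=np.array([np.cos(a),np.sin(a),0]);Yv=np.array([0,0,-1.]);T=np.c_[X,Yv,np.cross(X,Yv)]
    d=R.T@(np.array([x,y,z])-o['position'])*100; w=Ro.from_matrix(R.T@T).as_rotvec()
    print('t',o['t'],'pos',o['position'],'Y',np.degrees(np.arctan2(R[1,0],R[0,0])),'tilt',R[2,0],R[2,2],'q',np.array(o['joints']),'F',np.array(o['wrist_force']),'w',o['grip_width'])
    print('move cm',d,'rot',w)
E
python3 -c "
from h import *
to(.45,-.25,.42,-90)"
```

```text
t 0.1 pos [ 0.2694 -0.6185  0.2048] Y -66.46776422120237 tilt -0.001163493360186169 -6.893856098769136e-05 q [ 1.0105  0.4267  0.0739  1.6066 -0.0341  1.1108 -0.0671] F [-0.6912  0.0208  0.206 ] w 0.9983411565628322
move cm [-26.5966 -21.4864  31.2733] rot [ 0.0003  0.4107 -0.0011]
```

>>> move_arm(moves=[{"x": -26.6, "y": -21.5, "z": 31.3, "wy": 0.41}, {"x": -26.6, "y": -21.5, "z": 31.3, "wy": 0.41}, {"x": -26.6, "y": -21.5, "z": 31.3, "wy": 0.41}, {"x": -26.6, "y": -21.5, "z": 31.3, "wy": 0.41}, {"x": -26.6, "y": -21.5, "z": 31.3, "wy": 0.41}, {"x": -26.6, "y": -21.5, "z": 31.3, "wy": 0.41}, {"x": -26.6, "y": -21.5, "z": 31.3, "wy": 0.41}, {"x": -26.6, "y": -21.5, "z": 31.3, "wy": 0.41}])

```text
invalid input at $.moves[0]: expected keys x, y, z, wx, wy, wz
```

```bash
python3 -c "
from h import *
p=snap('wrist','w1');K,R,t=KRt(p);print(-R.T@t,R)
to(.50,-.10,.42,-90)"
```

```text
[ 0.3361 -0.59    0.3847] [[ 0.3988 -0.917  -0.0018]
 [-0.888  -0.3866  0.2488]
 [-0.2289 -0.0977 -0.9685]]
t 0.15 pos [ 0.2694 -0.6185  0.2049] Y -66.46151685618585 tilt -0.0010008170200364026 -7.31150957778625e-05 q [ 1.0105  0.4266  0.0738  1.6064 -0.0341  1.1108 -0.0671] F [-0.5497  0.3325  0.3442] w 1.0001220148020822
move cm [-38.3523 -21.4708  41.847 ] rot [ 0.0003  0.4108 -0.001 ]
```

View pics/w1.png

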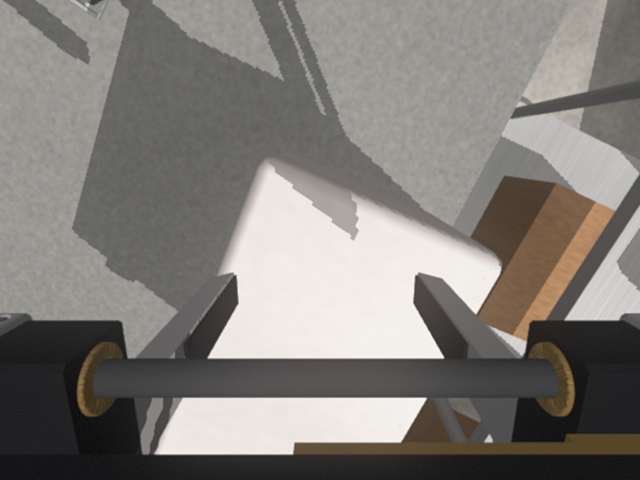

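>>> move_arm(moves=[{"x": -10, "y": -21, "z": 12, "wx": 0, "wy": 0.2, "wz": 0}, {"x": -38, "y": -21, "z": 40, "wx": 0, "wy": 0.41, "wz": 0}, {"x": -38, "y": -21, "z": 40, "wx": 0, "wy": 0.41, "wz": 0}, {"x": -38, "y": -21, "z": 40, "wx": 0, "wy": 0.41, "wz": 0}, {"x": -38, "y": -21, "z": 40, "wx": 0, "wy": 0.41, "wz": 0}, {"x": -38, "y": -21, "z": 40, "wx": 0, "wy": 0.41, "wz": 0}, {"x": -38, "y": -21, "z": 40, "wx": 0, "wy": 0.41, "wz": 0}, {"x": -38, "y": -21, "z": 40, "wx": 0, "wy": 0.41, "wz": 0}])

```text
t: 0.95
position: [0.4116, -0.2835, 0.3545]
ee_rot: [[0.001, 0.0, 1.0], [-1.0, -0.0, 0.001], [0.0, -1.0, 0.0]]
wrist_force: [1.3, 0.0, 0.5]
grip_width: 0.998
```

```bash
python3 -c "
from h import *
to(.46,-.05,.42,-95)"
```

```text
t 0.95 pos [ 0.4116 -0.2835  0.3545] Y -89.95561555722281 tilt 0.0002661936480332152 0.00010948519541705057 q [ 0.5342  0.0326 -0.0617  1.7801  0.0023  1.3288 -1.0981] F [1.3232 0.0057 0.4987] w 0.9980764019919465
move cm [-23.3458  -6.5527   4.8622] rot [-0.0001  0.088   0.0003]
```

>>> move_arm(moves=[{"x": -23, "y": -6.5, "z": 4.9, "wx": 0, "wy": 0.088, "wz": 0}, {"x": -23, "y": -6.5, "z": 4.9, "wx": 0, "wy": 0.088, "wz": 0}, {"x": -23, "y": -6.5, "z": 4.9, "wx": 0, "wy": 0.088, "wz": 0}, {"x": -23, "y": -6.5, "z": 4.9, "wx": 0, "wy": 0.088, "wz": 0}, {"x": -23, "y": -6.5, "z": 4.9, "wx": 0, "wy": 0.088, "wz": 0}, {"x": -23, "y": -6.5, "z": 4.9, "wx": 0, "wy": 0.088, "wz": 0}, {"x": -23, "y": -6.5, "z": 4.9, "wx": 0, "wy": 0.088, "wz": 0}, {"x": -23, "y": -6.5, "z": 4.9, "wx": 0, "wy": 0.088, "wz": 0}])

```text
t: 1.75
position: [0.4599, -0.0564, 0.4184]
ee_rot: [[-0.088, -0.001, 0.996], [-0.996, -0.0, -0.088], [0.0, -1.0, -0.001]]
wrist_force: [-0.3, 0.1, -0.4]
grip_width: 0.998
```

```bash
python3 -c "
from h import *
p=snap('wrist','w2');K,R,t=KRt(p);print(K[0,0],-R.T@t)
np.save('w2.npy',np.r_[K.ravel(),R.ravel(),t])
to(.403,.341,.30,-105.5)"
```

```text
358.99455341111656 [ 0.5324 -0.0628  0.5982]
t 1.8 pos [ 0.4599 -0.0566  0.4184] Y -95.10020007530031 tilt 5.774306225936498e-05 -0.0007659643172236466 q [ 0.3024 -0.0415 -0.3031  1.7213 -0.0125  1.4607 -1.6589] F [ 0.3483 -0.5016 -0.5049] w 0.9969723829577819
move cm [-39.093   11.8464  -9.1883] rot [0.0008 0.1815 0.0001]
```

View pics/w2.png

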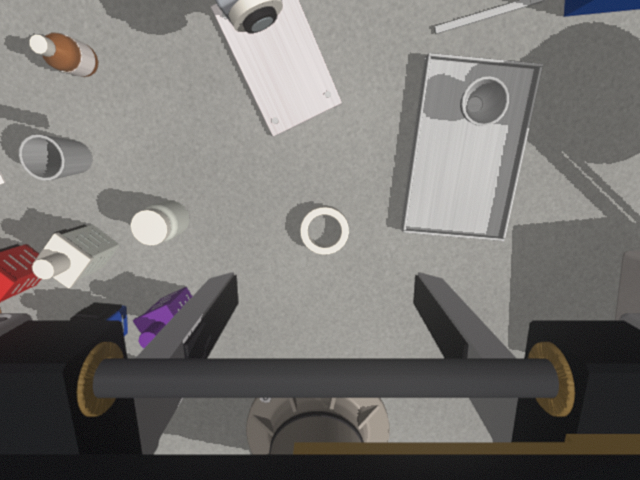

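The wrist view shows the plate front edge from (273,135) to (340,102) and the tray corners at (428,56), (540,66), (503,239), (404,231). I'll fit the plate edges subpixel in both images.

```bash
cat >> h.py <<'E'
def edge(g,a,b,half=5):
    a,b=np.array(a,float),np.array(b,float);d=(b-a)/np.linalg.norm(b-a);n=np.array([-d[1],d[0]]);s=np.arange(-half,half+.1,.25);P=[]
    for k in np.linspace(.12,.88,60):
        q=a+k*(b-a)+s[:,None]*n
        v=cv2.GaussianBlur(cv2.remap(g,q[:,0].astype('f4')[None],q[:,1].astype('f4')[None],1),(0,0),2)[0]
        gr=abs(np.gradient(v)); i=gr.argmax()
        if gr[i]>1.5: P.append(q[i])
    l=cv2.fitLine(np.array(P,'f4'),cv2.DIST_HUBER,0,.01,.01).ravel(); return l
def isec(l,m):
    k=np.linalg.solve(np.c_[l[:2],-m[:2]],m[2:]-l[2:]); return l[2:]+k[0]*l[:2]
E
python3 - <<'E'
from h import *
p2=np.load('w2.npy');K,R,t=p2[:9].reshape(3,3),p2[9:18].reshape(3,3),p2[18:]
w=dict(vfov=2*np.degrees(np.arctan(240/K[0,0])),cx=K[0,2],cy=K[1,2],rvec=cv2.Rodrigues(R)[0],tvec=t)
for n,p,f,L,F,Rr in (('top',camera_params('top'),'top1',(331,168),None,None),('w',w,'w2',None,None,None)):
    g=cv2.imread(f'pics/raw_{f}.png',0).astype('f4')
    if n=='top': fl,fr,bl,br=(358.8,230.8),(401.6,214.8),(331,167),(379,160)
    else: fl,fr,bl,br=(273,135),(340,102),(220,20),(300,5)
    l,m,r=edge(g,bl,fl),edge(g,fl,fr),edge(g,br,fr)
    a,b=isec(l,m),isec(m,r); A,B=ray(p,a,.01)[:2],ray(p,b,.01)[:2]
    S=[]
    for q,c in((l,A),(r,B)):
        e=ray(p,q[2:],.01)[:2]-c; S.append(np.degrees(np.arctan2(e[1],e[0])))
    d=A-B;print(n,a,b,'mid',(A+B)/2,'len',np.linalg.norm(d),'yaw',np.degrees(np.arctan2(d[1],d[0]))-90,S)
for u in[(428,56),(540,66),(503,239),(404,231)]: print(ray(w,u,.022)[:2])
E
```

```text
top [356.3428 231.7069] [401.7768 214.6981] mid [ 0.578  -0.0365] len 0.11865631609992831 yaw 19.654560759421543 [np.float64(19.790650589895275), np.float64(19.814577579207782)]
w [272.5132 136.0758] [341.3729 102.1599] mid [ 0.5797 -0.0374] len 0.11882052384841678 yaw 19.820822808825724 [np.float64(19.673764942245647), np.float64(19.64543295488424)]
[ 0.6504 -0.2237]
[ 0.6222 -0.3876]
[ 0.3628 -0.3424]
[ 0.391  -0.1797]
```

>>> move_arm(moves=[{"x": -39, "y": 5, "z": -9.2, "wx": 0, "wy": 0.18, "wz": 0}, {"x": -39, "y": 5, "z": -9.2, "wx": 0, "wy": 0.18, "wz": 0}, {"x": -39, "y": 5, "z": -9.2, "wx": 0, "wy": 0.18, "wz": 0}, {"x": -39, "y": 5, "z": -9.2, "wx": 0, "wy": 0.18, "wz": 0}, {"x": -39, "y": 5, "z": -9.2, "wx": 0, "wy": 0.18, "wz": 0}, {"x": -39, "y": 5, "z": -9.2, "wx": 0, "wy": 0.18, "wz": 0}, {"x": -39, "y": 5, "z": -9.2, "wx": 0, "wy": 0.18, "wz": 0}, {"x": -39, "y": 5, "z": -9.2, "wx": 0, "wy": 0.18, "wz": 0}])

```text
t: 2.6
position: [0.4043, 0.3307, 0.3699]
ee_rot: [[-0.267, 0.0, 0.964], [-0.964, -0.0, -0.267], [0.0, -1.0, 0.0]]
wrist_force: [1.4, -0.8, -0.5]
grip_width: 1.001
```

```bash
python3 -c "
from h import *
p=snap('wrist','w3',(150,150,550,450),2);K,R,t=KRt(p)
np.save('w3.npy',np.r_[K.ravel(),R.ravel(),t])
print(proj(p,[[.4034,.3408,.126],[.4042,.3411,.09]]))
to(.4035,.3408,.20,-105.5)"
```

```text
[[317.759  215.1642]
 [317.9555 209.6997]]
t 2.65 pos [0.4011 0.3377 0.3688] Y -104.70429855932392 tilt -0.0016908737429787704 -0.002624440185571493 q [-0.1259  0.1266 -0.7598  1.6768  0.0857  1.373  -2.726 ] F [-6.903   1.93   -4.0377] w 1.003094170513997
move cm [-0.3333 16.876   0.1933] rot [ 0.0026  0.0139 -0.0017]
```

View pics/w3.png

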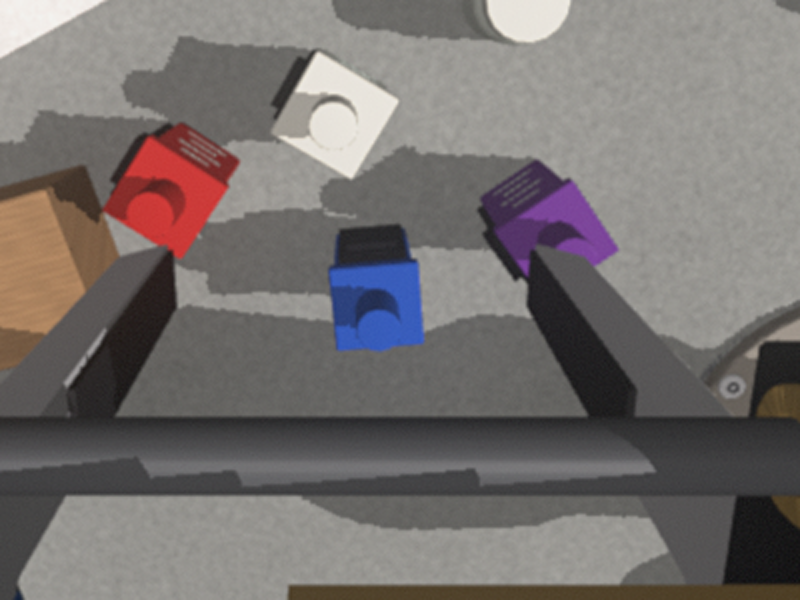

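The jar lid is at about (317,211) in full-image pixels, with the bracket on its upper-left side. Joint 7 is at its limit (-2.726), so I'll grip at about Y = -97 instead.

>>> move_arm(moves=[{"x": -0.3, "y": 5, "z": 0.2, "wx": 0, "wy": -0.06, "wz": 0}, {"x": -0.3, "y": 10, "z": 0.2, "wx": 0, "wy": -0.134, "wz": 0}, {"x": -0.3, "y": 10, "z": 0.2, "wx": 0, "wy": -0.134, "wz": 0}, {"x": -0.3, "y": 10, "z": 0.2, "wx": 0, "wy": -0.134, "wz": 0}, {"x": -0.3, "y": 10, "z": 0.2, "wx": 0, "wy": -0.134, "wz": 0}])

```text
t: 3.15
position: [0.408, 0.3329, 0.2728]
ee_rot: [[-0.136, 0.002, 0.991], [-0.991, 0.002, -0.136], [-0.002, -1.0, 0.002]]
wrist_force: [-0.1, 0.2, 1.2]
grip_width: 0.994
```

```bash
python3 -c "
from h import *
p=snap('wrist','w4',(200,150,500,375),2.6);K,R,t=KRt(p)
np.save('w4.npy',np.r_[K.ravel(),R.ravel(),t])
print(proj(p,[[.4034,.3408,.126],[.4042,.3411,.09]]))
to(.4035,.3408,.20,-97)"
```

```text
[[318.2196 236.0565]
 [318.5874 227.2575]]
t 3.2 pos [0.4079 0.333  0.2728] Y -97.76321236401668 tilt -0.002160229681867773 0.0024179672039592757 q [-0.1338  0.1921 -0.7596  1.8193  0.1435  1.1827 -2.6446] F [-0.3144  0.2628 -0.2412] w 1.0031260484873052
move cm [-0.6999  7.2787 -0.5623] rot [-0.0024 -0.0133 -0.0021]
```

View pics/w4.png

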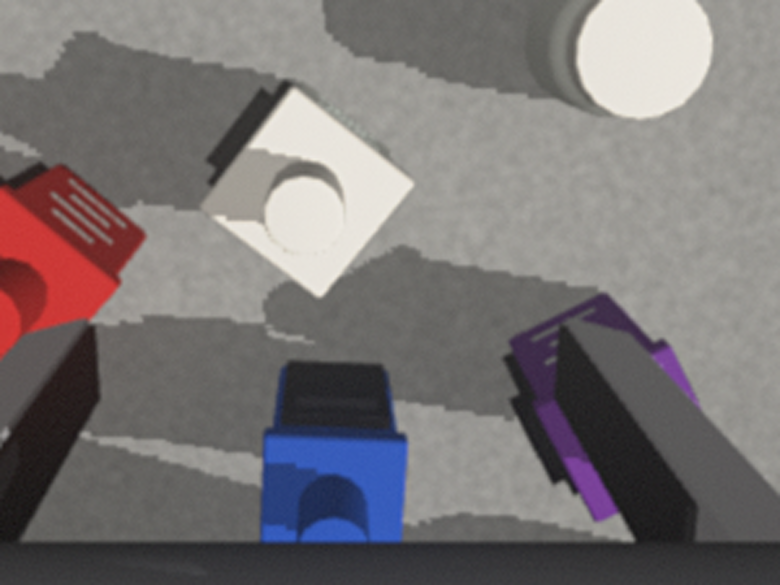

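```bash
python3 - <<'E'
from h import *
p2=np.load('w4.npy');K,R,t=p2[:9].reshape(3,3),p2[9:18].reshape(3,3),p2[18:]
w=dict(vfov=2*np.degrees(np.arctan(240/K[0,0])),cx=K[0,2],cy=K[1,2],rvec=cv2.Rodrigues(R)[0],tvec=t)
g=cv2.imread('pics/raw_w4.png',0).astype('f4')
c=[np.array(u)/2.6+[200,150] for u in[(200,207),(293,85),(414,184),(320,298)]]
E=[edge(g,c[i],c[(i+1)%4],4) for i in range(4)]
q=np.array([ray(w,isec(E[i-1],E[i]),.09)[:2] for i in range(4)]);e=np.roll(q,-1,0)-q
print(q,'c',q.mean(0),np.linalg.norm(e,axis=1),np.degrees(np.arctan2(e[:,1],e[:,0]))%90)
print('post',ray(w,(317.3,232.3),.126))
tp=camera_params('top');g=cv2.imread('pics/raw_top1.png',0).astype('f4')
c=[(196,296.4),(216,276.4),(234,296),(215,315)];E=[edge(g,c[i],c[(i+1)%4],3) for i in range(4)]
q=np.array([ray(tp,isec(E[i-1],E[i]),.09)[:2] for i in range(4)]);e=np.roll(q,-1,0)-q
print('top c',q.mean(0),np.linalg.norm(e,axis=1),np.degrees(np.arctan2(e[:,1],e[:,0]))%90)
E
```

```text
[[0.4085 0.3854]
 [0.45   0.341 ]
 [0.406  0.2985]
 [0.3635 0.3424]] c [0.407  0.3418] [0.0607 0.0612 0.0611 0.0622] [43.0355 44.0301 44.0505 43.6634]
post [0.4071 0.3411 0.126 ]
top c [0.4054 0.3424] [0.0615 0.0612 0.0608 0.0603] [44.9194 42.9823 44.0645 43.6331]
```

```bash
python3 -c "
from h import *
to(.4062,.3415,.095,-97)"
```

```text
t 3.2 pos [0.4079 0.333  0.2728] Y -97.76321236401668 tilt -0.002160229681867773 0.0024179672039592757 q [-0.1338  0.1921 -0.7596  1.8193  0.1435  1.1827 -2.6446] F [-0.3144  0.2628 -0.2412] w 1.0031260484873052
move cm [-0.783  17.7795 -0.3296] rot [-0.0024 -0.0133 -0.0021]
```

>>> move_arm(moves=[{"x": -0.8, "y": 3, "z": -0.3, "wx": 0, "wy": -0.013, "wz": 0}, {"x": -0.8, "y": 6, "z": -0.3, "wx": 0, "wy": -0.013, "wz": 0}, {"x": -0.8, "y": 9, "z": -0.3, "wx": 0, "wy": -0.013, "wz": 0}, {"x": -0.8, "y": 12, "z": -0.3, "wx": 0, "wy": -0.013, "wz": 0}, {"x": -0.8, "y": 15, "z": -0.3, "wx": 0, "wy": -0.013, "wz": 0}, {"x": -0.8, "y": 16.5, "z": -0.3, "wx": 0, "wy": -0.013, "wz": 0}, {"x": -0.8, "y": 17.5, "z": -0.3, "wx": 0, "wy": -0.013, "wz": 0}, {"x": -0.8, "y": 17.5, "z": -0.3, "wx": 0, "wy": -0.013, "wz": 0}])

```text
t: 4.0
position: [0.4053, 0.3411, 0.0956]
ee_rot: [[-0.12, 0.0, 0.993], [-0.993, 0.0, -0.12], [-0.0, -1.0, 0.0]]
wrist_force: [0.3, -0.4, 0.1]
grip_width: 0.996
```

```bash
python3 -c "
from h import *
to(.4062,.3415,.095,-97)"
```

```text
t 4.0 pos [0.4053 0.3411 0.0956] Y -96.9157158290482 tilt -0.00028589757970488535 0.00043563824832957963 q [-0.4162  0.3624 -0.4843  2.0076  0.2274  0.8228 -2.7209] F [ 0.2519 -0.376   0.0689] w 0.9964719411410223
move cm [-0.05    0.0624  0.0854] rot [-0.0004  0.0015 -0.0003]
```

>>> move_arm(jaw=1, moves=[{"x": 0, "y": 0, "z": 0.1, "wx": 0, "wy": 0, "wz": 0}, {"x": 0, "y": 0, "z": 0.1, "wx": 0, "wy": 0, "wz": 0}, {"x": 0, "y": 0, "z": 0.1, "wx": 0, "wy": 0, "wz": 0}, {"x": 0, "y": 0, "z": 0.1, "wx": 0, "wy": 0, "wz": 0}, {"x": 0, "y": 0, "z": 0.1, "wx": 0, "wy": 0, "wz": 0}, {"x": 0, "y": 0, "z": 0.1, "wx": 0, "wy": 0, "wz": 0}, {"x": 0, "y": 0, "z": 0.1, "wx": 0, "wy": 0, "wz": 0}, {"x": 0, "y": 0, "z": 0.1, "wx": 0, "wy": 0, "wz": 0}])

```text
t: 4.8
position: [0.4059, 0.3406, 0.0952]
ee_rot: [[-0.12, -0.0, 0.993], [-0.993, -0.0, -0.12], [0.0, -1.0, -0.0]]
wrist_force: [-0.2, -0.7, -0.6]
grip_width: 0.362
```

>>> move_arm(moves=[{"x": 0, "y": -0.5, "z": 0, "wx": 0, "wy": 0, "wz": 0}, {"x": 0, "y": -1.5, "z": 0, "wx": 0, "wy": 0, "wz": 0}, {"x": 0, "y": -3, "z": 0, "wx": 0, "wy": 0, "wz": 0}, {"x": 0, "y": -5, "z": 0, "wx": 0, "wy": 0, "wz": 0}, {"x": 0, "y": -7, "z": 0, "wx": 0, "wy": 0, "wz": 0}, {"x": 0, "y": -9, "z": 0, "wx": 0, "wy": 0, "wz": 0}, {"x": 0, "y": -11, "z": 0, "wx": 0, "wy": 0, "wz": 0}, {"x": 0, "y": -11, "z": 0, "wx": 0, "wy": 0, "wz": 0}])

```text
t: 5.6
position: [0.4069, 0.3417, 0.2088]
ee_rot: [[-0.12, 0.004, 0.993], [-0.993, 0.003, -0.12], [-0.003, -1.0, 0.003]]
wrist_force: [-0.2, 0.3, -2.2]
grip_width: 0.315
```

```bash
python3 -c "
from h import *
to(.45,.12,.25,-60)"
```

```text
t 5.6 pos [0.4069 0.3417 0.2088] Y -96.89092656929904 tilt -0.003390031580529542 0.0034764247830808073 q [-0.371   0.2248 -0.5152  1.9008  0.1287  1.0433 -2.6309] F [-0.1616  0.2768 -2.154 ] w 0.3152691086299719
move cm [21.4803 -4.173   6.9551] rot [-0.0044 -0.6439 -0.0022]
```

>>> move_arm(moves=[{"x": 1.5, "y": -2, "z": 0.5, "wx": 0, "wy": -0.06, "wz": 0}, {"x": 4.5, "y": -4.2, "z": 1.5, "wx": 0, "wy": -0.15, "wz": 0}, {"x": 7.5, "y": -4.2, "z": 2.5, "wx": 0, "wy": -0.24, "wz": 0}, {"x": 10.5, "y": -4.2, "z": 3.5, "wx": 0, "wy": -0.33, "wz": 0}, {"x": 13.5, "y": -4.2, "z": 4.5, "wx": 0, "wy": -0.42, "wz": 0}, {"x": 16.5, "y": -4.2, "z": 5.5, "wx": 0, "wy": -0.51, "wz": 0}, {"x": 19.5, "y": -4.2, "z": 6.4, "wx": 0, "wy": -0.59, "wz": 0}, {"x": 21.5, "y": -4.2, "z": 7, "wx": 0, "wy": -0.64, "wz": 0}])

```text
t: 6.4
position: [0.4496, 0.1165, 0.247]
ee_rot: [[0.498, -0.0, 0.867], [-0.867, -0.0, 0.498], [0.0, -1.0, -0.0]]
wrist_force: [0.2, -0.7, -1.9]
grip_width: 0.312
```

```bash
python3 -c "
from h import *
to(.5524,-.0465,.2052,-31)"
```

```text
t 6.4 pos [0.4496 0.1165 0.247 ] Y -60.12069930596242 tilt 0.0003080264997606812 -0.00040240460263116657 q [-0.0029  0.0601 -0.4024  1.9872  0.0268  1.0996 -1.4661] F [ 0.1744 -0.7056 -1.9195] w 0.31225033361622445
move cm [19.2544  4.1891  0.7992] rot [ 0.0005 -0.5083  0.0002]
```

>>> move_arm(moves=[{"x": 2, "y": 0.4, "z": 0.1, "wx": 0, "wy": -0.06, "wz": 0}, {"x": 5, "y": 1, "z": 0.2, "wx": 0, "wy": -0.14, "wz": 0}, {"x": 8, "y": 1.7, "z": 0.3, "wx": 0, "wy": -0.22, "wz": 0}, {"x": 11, "y": 2.4, "z": 0.5, "wx": 0, "wy": -0.3, "wz": 0}, {"x": 14, "y": 3, "z": 0.6, "wx": 0, "wy": -0.38, "wz": 0}, {"x": 17, "y": 3.6, "z": 0.7, "wx": 0, "wy": -0.45, "wz": 0}, {"x": 19.2, "y": 4.2, "z": 0.8, "wx": 0, "wy": -0.508, "wz": 0}, {"x": 19.2, "y": 4.2, "z": 0.8, "wx": 0, "wy": -0.508, "wz": 0}])

```text
t: 7.2
position: [0.5522, -0.0468, 0.2039]
ee_rot: [[0.855, -0.002, 0.518], [-0.518, -0.0, 0.855], [-0.001, -1.0, -0.001]]
wrist_force: [0.1, 1.3, -2.3]
grip_width: 0.311
```

```bash
python3 - <<'E'
from h import *
p=snap('top','t2');s=snap('side','s2')
to(.5524,-.0465,.2052,-31)
# predicted jar outline at focus
def box(hx,z0,z1,c,psi):
    a=np.radians(psi);R=np.array([[np.cos(a),-np.sin(a)],[np.sin(a),np.cos(a)]])
    return [np.r_[c+R@[i*hx,j*hx],z] for z in(z0,z1) for i,j in((1,1),(1,-1),(-1,-1),(-1,1))]
c=np.array([.5524,-.0465]);out=[]
for q,f in((p,'t2'),(s,'s2')):
    im=cv2.imread(f'pics/raw_{f}.png')
    k=6; b=proj(q,[[*c,.17]])[0].astype(int)-[32,32]
    b=np.clip(b,0,None); im=cv2.resize(im[b[1]:b[1]+65,b[0]:b[0]+65],None,fx=k,fy=k,interpolation=cv2.INTER_CUBIC)
    for hx,z0,z1,col in((.028,.11,.19,(0,255,0)),(.031,.19,.20,(0,0,255))):
        u=((proj(q,box(hx,z0,z1,c,19.73))-b+.5)*k).astype(int)
        for h in(0,4): cv2.polylines(im,[u[h:h+4].reshape(-1,1,2)],True,col,1)
    out.append(im); print(f,b)
cv2.imwrite('pics/o2.png',np.hstack(out))
E
```

```text
t 7.3 pos [ 0.5515 -0.0439  0.2047] Y -31.192602327972057 tilt -0.001096163339684313 -0.00016898985867779857 q [ 0.2162  0.2463 -0.2967  1.8653  0.082   1.0428 -0.6579] F [ 0.0593  0.5634 -1.3341] w 0.3122776133613031
move cm [ 0.2093 -0.0456 -0.1789] rot [ 0.0002 -0.0034 -0.0011]
t2 [357 188]
s2 [297 166]
```

View pics/o2.png

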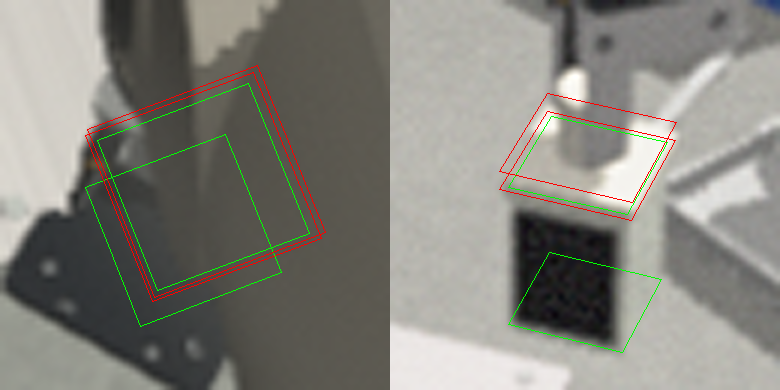

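```bash
python3 - <<'E'
from h import *
w=snap('wrist','w5');o=observe();R=np.array(o['ee_rot']);P=np.array(o['position']);s=camera_params('side')
# predicted jar in hand: axis through TCP, underside .0952 below TCP
a=np.radians(19.73);u=np.array([np.cos(a),np.sin(a)]);v=np.array([-u[1],u[0]])
def cor(h,z): return np.array([np.r_[P[:2]+h*(i*u+j*v),P[2]-.0952+z] for i,j in((1,1),(1,-1),(-1,-1),(-1,1))])
W=cv2.imread('pics/raw_w5.png');S=cv2.imread('pics/raw_s2.png')
pw=proj(w,np.r_[cor(.031,.09),[P]]);ps=proj(s,np.r_[cor(.031,.09),cor(.031,.08),cor(.028,0)])
print(P,pw,ps)
def cr(I,b,n,m,k,pts):
    J=cv2.resize(I[b[1]:b[1]+m,b[0]:b[0]+n],None,fx=k,fy=k,interpolation=cv2.INTER_CUBIC)
    for q in pts: cv2.circle(J,tuple(int(x) for x in (q-b+.5)*k),2,(0,0,255),-1)
    return J
A=cr(W,np.array([220,220]),200,260,2,pw);B=cr(S,np.array([310,175]),50,65,8,ps)
cv2.imwrite('pics/o3.png',np.hstack([A,B]))
E
```

```text
[ 0.5515 -0.0433  0.2051] [[315.1281 205.7891]
 [404.0257 277.0341]
 [331.9284 355.6152]
 [244.9222 292.5257]
 [323.9395 288.3816]] [[314.1725 194.8157]
 [322.2532 181.8591]
 [343.7962 186.6461]
 [336.3526 199.9366]
 [314.1854 197.8118]
 [322.2234 184.8246]
 [343.6523 189.6236]
 [336.2445 202.9435]
 [315.6773 220.2556]
 [322.6189 208.3333]
 [341.2117 212.7517]
 [334.7426 224.9383]]
```

View pics/o3.png

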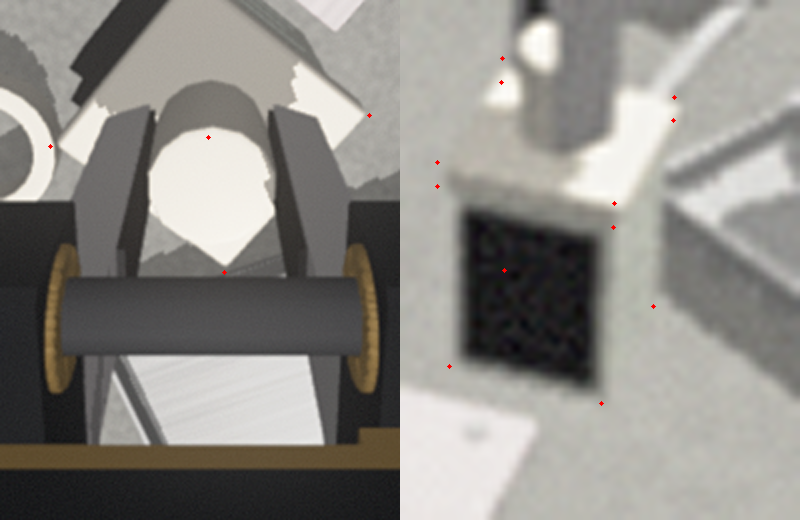

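```bash
cat > fit.py <<'E'
from h import *
from scipy.optimize import least_squares
def lidfit(g,w,P,guess,segs):
    # segs: list of (edge index i: corner i->i+1 of lid square, pixel a, pixel b)
    L=[(i,edge(g,a,b,4)) for i,a,b in segs]
    def cor(q):
        a=q[3];u=np.array([np.cos(a),np.sin(a)]);v=np.array([-u[1],u[0]])
        return np.array([np.r_[q[:2]+.031*(i*u+j*v),q[2]] for i,j in((1,1),(1,-1),(-1,-1),(-1,1))])
    def res(q):
        c=proj(w,cor(q));r=[]
        for i,l in L:
            n=np.array([-l[1],l[0]]);r+=[n@(c[i]-l[2:]),n@(c[(i+1)%4]-l[2:])]
        return r
    f=least_squares(res,guess,loss='soft_l1');return f.x,np.array(f.fun),proj(w,cor(f.x))
E
python3 - <<'E'
from fit import *
w=camera_params('wrist');o=observe();P=np.array(o['position'])
g=cv2.imread('pics/raw_w5.png',0).astype('f4')
f=lambda x,y:(220+x/2-.25,220+y/2-.25)
a=isec
# corners order: 0=U,1=R,2=B,3=L
segs=[(0,f(255,10),f(368,117)),(3,f(62,145),f(180,10)),(1,f(368,117),f(330,150)),(2,f(85,165),f(62,145))]
for s in(segs,segs[:3]):
    x,r,c=lidfit(g,w,P,[P[0],P[1],P[2]-.005,np.radians(19.7)],s)
    print('axis-TCP',x[:2]-P[:2],'lidtop-TCP',x[2]-P[2],'yaw',np.degrees(x[3]),'res',r,'\n',((c-220)*2+.5))
print(P,o['t'])
E
```

```text
axis-TCP [-0.0002 -0.0014] lidtop-TCP -0.010841332138206955 yaw 19.18699305966173 res [ 2.3055 -0.4491 -0.12   -0.3949  0.7224 -0.0294  0.3035 -1.739 ] 
 [[196.2951 -24.5814]
 [366.7592 114.9916]
 [225.3075 266.271 ]
 [ 58.0068 142.0812]]
axis-TCP [ 0.0002 -0.0015] lidtop-TCP -0.012042562782966088 yaw 18.83903992452942 res [ 0.9574 -1.055  -0.2057  0.2145  0.6236 -0.7158] 
 [[198.9457 -25.8565]
 [367.431  113.9708]
 [225.7673 263.7464]
 [ 60.2053 139.1775]]
[ 0.5515 -0.0433  0.2051] 7.35
```

```bash
python3 -c "
from h import *
to(.5524,-.0462,.2072,-30.7)"
```

```text
t 7.35 pos [ 0.5515 -0.0433  0.2051] Y -31.13715208382698 tilt -0.0006786892109069202 1.545599242644985e-05 q [ 0.2155  0.2456 -0.2971  1.8655  0.082   1.0429 -0.658 ] F [-0.45   -0.0246 -2.4642] w 0.311650405712957
move cm [ 0.2276 -0.214  -0.2037] rot [-0.     -0.0076 -0.0007]
```

>>> move_arm(moves=[{"x": 0.23, "y": -0.21, "z": -0.2, "wx": 0, "wy": -0.008, "wz": 0}, {"x": 0.23, "y": -0.21, "z": -0.2, "wx": 0, "wy": -0.008, "wz": 0}, {"x": 0.23, "y": -0.21, "z": -0.2, "wx": 0, "wy": -0.008, "wz": 0}, {"x": 0.23, "y": -0.21, "z": -0.2, "wx": 0, "wy": -0.008, "wz": 0}, {"x": 0.23, "y": -0.21, "z": -0.2, "wx": 0, "wy": -0.008, "wz": 0}, {"x": 0.23, "y": -0.21, "z": -0.2, "wx": 0, "wy": -0.008, "wz": 0}, {"x": 0.23, "y": -0.21, "z": -0.2, "wx": 0, "wy": -0.008, "wz": 0}, {"x": 0.23, "y": -0.21, "z": -0.2, "wx": 0, "wy": -0.008, "wz": 0}])

```text
t: 8.15
position: [0.5529, -0.0468, 0.2073]
ee_rot: [[0.86, -0.0, 0.51], [-0.51, 0.0, 0.86], [-0.0, -1.0, 0.0]]
wrist_force: [0.6, -1.1, -1.3]
grip_width: 0.314
```

```bash
python3 -c "
from h import *
to(.5524,-.0462,.2072,-30.7)"
```

```text
t 8.15 pos [ 0.5529 -0.0468  0.2073] Y -30.656117389594773 tilt -9.865942143768827e-05 2.2553464372731012e-05 q [ 0.2205  0.2457 -0.2959  1.86    0.0819  1.0477 -0.643 ] F [ 0.6128 -1.1478 -1.2749] w 0.3138191056030837
move cm [-0.0701  0.011   0.0264] rot [-0.      0.0008 -0.0001]
```

>>> move_arm(moves=[{"x": 0, "y": 0, "z": 0, "wx": 0, "wy": 0, "wz": 0}, {"x": 0, "y": 0, "z": 0, "wx": 0, "wy": 0, "wz": 0}, {"x": 0, "y": 0, "z": 0, "wx": 0, "wy": 0, "wz": 0}, {"x": 0, "y": 0, "z": 0, "wx": 0, "wy": 0, "wz": 0}, {"x": 0, "y": 0, "z": 0, "wx": 0, "wy": 0, "wz": 0}, {"x": 0, "y": 0, "z": 0, "wx": 0, "wy": 0, "wz": 0}, {"x": 0, "y": 0, "z": 0, "wx": 0, "wy": 0, "wz": 0}, {"x": 0, "y": 0, "z": 0, "wx": 0, "wy": 0, "wz": 0}])

```text
t: 8.95
position: [0.5529, -0.0468, 0.2073]
ee_rot: [[0.86, -0.0, 0.51], [-0.51, 0.0, 0.86], [-0.0, -1.0, 0.0]]
wrist_force: [-0.1, 0.6, -1.9]
grip_width: 0.316
```

>>> move_arm(moves=[{"x": 0, "y": 0, "z": 0, "wx": 0, "wy": 0, "wz": 0}, {"x": 0, "y": 0, "z": 0, "wx": 0, "wy": 0, "wz": 0}, {"x": 0, "y": 0, "z": 0, "wx": 0, "wy": 0, "wz": 0}, {"x": 0, "y": 0, "z": 0, "wx": 0, "wy": 0, "wz": 0}, {"x": 0, "y": 0, "z": 0, "wx": 0, "wy": 0, "wz": 0}, {"x": 0, "y": 0, "z": 0, "wx": 0, "wy": 0, "wz": 0}])

```text
t: 9.55
position: [0.5529, -0.0468, 0.2074]
ee_rot: [[0.86, 0.0, 0.51], [-0.51, 0.0, 0.86], [-0.0, -1.0, 0.0]]
wrist_force: [0.3, 0.0, -2.3]
grip_width: 0.314
```

```bash
python3 - <<'E'
from fit import *
to(.5524,-.0462,.2072,-30.7)
o=observe();P=np.array(o['position']);w=snap('wrist','w6');snap('side','s3')
g=cv2.imread('pics/raw_w6.png',0).astype('f4')
f=lambda x,y:(220+x/2-.25,220+y/2-.25)
segs=[(0,f(255,10),f(368,117)),(3,f(62,145),f(180,10)),(1,f(368,117),f(330,150))]
x,r,c=lidfit(g,w,P,[P[0],P[1],P[2]-.005,np.radians(19.7)],segs)
print('axis-TCP',x[:2]-P[:2],'lidtop-TCP',x[2]-P[2],'yaw',np.degrees(x[3]),'res',r)
# same fit, z free, on the jar as it stood (w4, lid truly at .09)
p2=np.load('w4.npy');K,R,t=p2[:9].reshape(3,3),p2[9:18].reshape(3,3),p2[18:]
w=dict(vfov=2*np.degrees(np.arctan(240/K[0,0])),cx=K[0,2],cy=K[1,2],rvec=cv2.Rodrigues(R)[0],tvec=t)
g=cv2.imread('pics/raw_w4.png',0).astype('f4')
h=lambda x,y:(200+x/2.6-.3,150+y/2.6-.3)
L,U,Rr,B=h(200,207),h(293,85),h(414,184),h(320,298)
x,r,c=lidfit(g,w,P,[.406,.3415,.09,np.radians(43.9-90)],[(0,U,Rr),(3,L,U),(1,Rr,B),(2,B,L)])
print(x[:3],np.degrees(x[3]),r)
E
```

```text
t 9.55 pos [ 0.5529 -0.0468  0.2074] Y -30.654357577942697 tilt -2.9112120624025107e-05 5.450878092016251e-05 q [ 0.2204  0.2457 -0.2958  1.86    0.0819  1.0477 -0.643 ] F [ 0.2968  0.0158 -2.2937] w 0.3139030162458957
move cm [-0.0714  0.0153  0.0249] rot [-0.0001  0.0008 -0.    ]
axis-TCP [ 0.0002 -0.0014] lidtop-TCP -0.011670632988109803 yaw 19.460092450428913 res [ 1.111  -1.2463 -0.2636  0.2734  0.619  -0.7181]
[0.4062 0.3421 0.0856] -46.269426982460075 [-0.3801  0.0524  0.4273 -0.0739 -0.0183 -0.3264  0.0453  0.2876]
```

>>> move_arm(moves=[{"x": 0, "y": -0.1, "z": 0, "wx": 0, "wy": -0.05, "wz": 0}, {"x": 0, "y": -0.1, "z": 0, "wx": 0, "wy": -0.16, "wz": 0}, {"x": 0, "y": -0.1, "z": 0, "wx": 0, "wy": -0.28, "wz": 0}, {"x": 0, "y": -0.1, "z": 0, "wx": 0, "wy": -0.4, "wz": 0}, {"x": 0, "y": -0.1, "z": 0, "wx": 0, "wy": -0.52, "wz": 0}, {"x": 0, "y": -0.1, "z": 0, "wx": 0, "wy": -0.64, "wz": 0}, {"x": 0, "y": -0.1, "z": 0, "wx": 0, "wy": -0.75, "wz": 0}, {"x": 0, "y": -0.1, "z": 0, "wx": 0, "wy": -0.8, "wz": 0}])

```text
t: 10.45
position: [0.5529, -0.0469, 0.2084]
ee_rot: [[0.964, 0.0, -0.266], [0.266, 0.0, 0.964], [0.0, -1.0, 0.0]]
wrist_force: [-0.4, -0.2, -2.7]
grip_width: 0.314
```

```bash
python3 -c "
from h import *
to(.5524,-.0462,.2082,59.6)"
```

```text
t 10.45 pos [ 0.5529 -0.0469  0.2084] Y 15.428001876914056 tilt 7.38694418800043e-05 8.488509734751312e-05 q [ 0.3184  0.256  -0.4119  1.8531  0.1167  1.0559  0.1301] F [-0.4299 -0.2489 -2.6687] w 0.3141137236726897
move cm [-0.0312  0.0157  0.0763] rot [-0.0001 -0.7709  0.0001]
```

>>> move_arm(moves=[{"x": 0, "y": 0, "z": 0, "wx": 0, "wy": -0.06, "wz": 0}, {"x": 0, "y": 0, "z": 0, "wx": 0, "wy": -0.18, "wz": 0}, {"x": 0, "y": 0, "z": 0, "wx": 0, "wy": -0.3, "wz": 0}, {"x": 0, "y": 0, "z": 0, "wx": 0, "wy": -0.42, "wz": 0}, {"x": 0, "y": 0, "z": 0, "wx": 0, "wy": -0.54, "wz": 0}, {"x": 0, "y": 0, "z": 0, "wx": 0, "wy": -0.66, "wz": 0}, {"x": 0, "y": 0, "z": 0, "wx": 0, "wy": -0.771, "wz": 0}, {"x": 0, "y": 0, "z": 0, "wx": 0, "wy": -0.771, "wz": 0}])

```text
t: 11.25
position: [0.5528, -0.0469, 0.2083]
ee_rot: [[0.508, -0.0, -0.861], [0.861, 0.0, 0.508], [0.0, -1.0, 0.0]]
wrist_force: [-1.0, -0.1, -1.4]
grip_width: 0.313
```

```bash
python3 - <<'E'
from fit import *
to(.5524,-.0462,.2082,59.6)
s=snap('side','s4');w=snap('wrist','w7');P=np.array(observe()['position'])
a=np.radians(19.73);u=np.array([np.cos(a),np.sin(a)]);v=np.array([-u[1],u[0]])
def cor(h,z): return np.array([np.r_[[.5524,-.0465]+h*(i*u+j*v),.11+z] for i,j in((1,1),(1,-1),(-1,-1),(-1,1))])
S=cv2.imread('pics/raw_s4.png');W=cv2.imread('pics/raw_w7.png');b=np.array([305,175]);k=9
J=cv2.resize(S[b[1]:b[1]+60,b[0]:b[0]+45],None,fx=k,fy=k,interpolation=cv2.INTER_CUBIC)
for q in proj(s,np.r_[cor(.031,.09),cor(.031,.08),cor(.028,0)]): cv2.circle(J,tuple(int(x) for x in (q-b+.5)*k),2,(0,0,255),-1)
cv2.imwrite('pics/o4.png',np.hstack([J,W[180:450,220:420].repeat(2,0).repeat(2,1)[:540][:, :390]]))
E
```

```text
t 11.25 pos [ 0.5528 -0.0469  0.2083] Y 59.46664859458917 tilt 7.711816413549089e-05 0.00017521461536822348 q [ 0.4156  0.271  -0.529   1.8477  0.155   1.0637  0.8648] F [-0.9932 -0.1142 -1.3561] w 0.3126558518691682
move cm [0.0371 0.0099 0.0725] rot [-0.0002 -0.0023  0.0001]
```

View pics/o4.png

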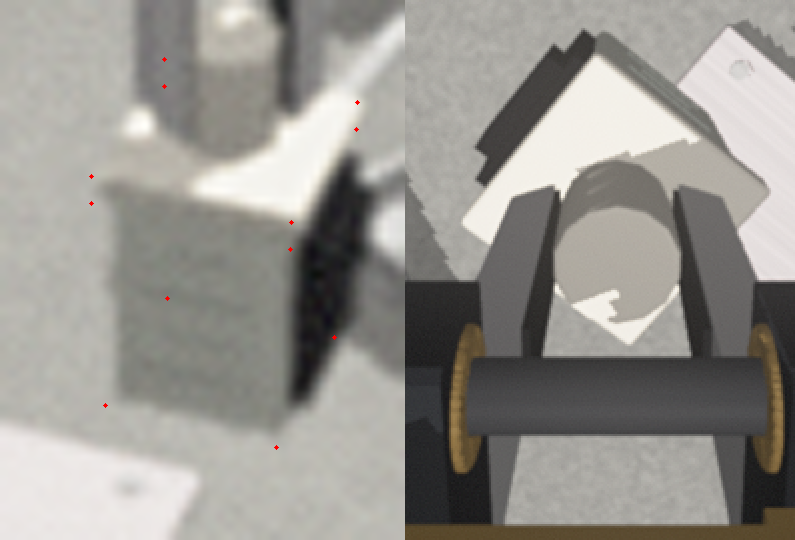

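>>> move_arm(moves=[{"x": 0, "y": 0, "z": 0, "wx": 0, "wy": 0, "wz": 0}, {"x": 0, "y": 0, "z": 0, "wx": 0, "wy": 0, "wz": 0}, {"x": 0, "y": 0, "z": 0, "wx": 0, "wy": 0, "wz": 0}, {"x": 0, "y": 0, "z": 0, "wx": 0, "wy": 0, "wz": 0}, {"x": 0, "y": 0, "z": 0, "wx": 0, "wy": 0, "wz": 0}, {"x": 0, "y": 0, "z": 0, "wx": 0, "wy": 0, "wz": 0}, {"x": 0, "y": 0, "z": 0, "wx": 0, "wy": 0, "wz": 0}, {"x": 0, "y": 0, "z": 0, "wx": 0, "wy": 0, "wz": 0}])

```text
t: 12.15
position: [0.5529, -0.0468, 0.2083]
ee_rot: [[0.51, -0.0, -0.86], [0.86, 0.0, 0.51], [0.0, -1.0, 0.0]]
wrist_force: [-0.6, -0.0, -1.2]
grip_width: 0.315
```

>>> move_arm(moves=[{"x": 0, "y": 0, "z": 0, "wx": 0, "wy": 0, "wz": 0}, {"x": 0, "y": 0, "z": 0, "wx": 0, "wy": 0, "wz": 0}, {"x": 0, "y": 0, "z": 0, "wx": 0, "wy": 0, "wz": 0}, {"x": 0, "y": 0, "z": 0, "wx": 0, "wy": 0, "wz": 0}, {"x": 0, "y": 0, "z": 0, "wx": 0, "wy": 0, "wz": 0}, {"x": 0, "y": 0, "z": 0, "wx": 0, "wy": 0, "wz": 0}])

```text
t: 12.75
position: [0.5529, -0.0468, 0.2083]
ee_rot: [[0.51, -0.0, -0.86], [0.86, 0.0, 0.51], [0.0, -1.0, 0.0]]
wrist_force: [-0.7, 0.2, -2.5]
grip_width: 0.319
```

>>> move_arm(moves=[{"x": 0, "y": 0, "z": 0, "wx": 0, "wy": -0.05, "wz": 0}, {"x": 0, "y": 0, "z": 0, "wx": 0, "wy": -0.16, "wz": 0}, {"x": 0, "y": 0, "z": 0, "wx": 0, "wy": -0.28, "wz": 0}, {"x": 0, "y": 0, "z": 0, "wx": 0, "wy": -0.4, "wz": 0}, {"x": 0, "y": 0, "z": 0, "wx": 0, "wy": -0.52, "wz": 0}, {"x": 0, "y": 0, "z": 0, "wx": 0, "wy": -0.64, "wz": 0}, {"x": 0, "y": 0, "z": 0, "wx": 0, "wy": -0.75, "wz": 0}, {"x": 0, "y": 0, "z": 0, "wx": 0, "wy": -0.8, "wz": 0}])

```text
t: 13.55
position: [0.5529, -0.0469, 0.2083]
ee_rot: [[-0.266, 0.0, -0.964], [0.964, 0.0, -0.266], [0.0, -1.0, -0.0]]
wrist_force: [0.4, 0.1, -2.3]
grip_width: 0.315
```

```bash
python3 -c "
from h import *
to(.5526,-.0465,.2082,149.4)"
```

```text
t 13.55 pos [ 0.5529 -0.0469  0.2083] Y 105.43924347016865 tilt 9.630789081662177e-05 -4.92784864740354e-05 q [ 0.5216  0.2925 -0.6599  1.8419  0.2022  1.0748  1.6256] F [ 0.4232  0.0724 -2.2841] w 0.31544567413815
move cm [0.0423 0.0144 0.018 ] rot [ 0.0001 -0.7673  0.0001]
```

>>> move_arm(moves=[{"x": 0, "y": 0, "z": 0, "wx": 0, "wy": -0.06, "wz": 0}, {"x": 0, "y": 0, "z": 0, "wx": 0, "wy": -0.18, "wz": 0}, {"x": 0, "y": 0, "z": 0, "wx": 0, "wy": -0.3, "wz": 0}, {"x": 0, "y": 0, "z": 0, "wx": 0, "wy": -0.42, "wz": 0}, {"x": 0, "y": 0, "z": 0, "wx": 0, "wy": -0.54, "wz": 0}, {"x": 0, "y": 0, "z": 0, "wx": 0, "wy": -0.66, "wz": 0}, {"x": 0, "y": 0, "z": 0, "wx": 0, "wy": -0.767, "wz": 0}, {"x": 0, "y": 0, "z": 0, "wx": 0, "wy": -0.767, "wz": 0}])

```text
t: 14.35
position: [0.5529, -0.0469, 0.2083]
ee_rot: [[-0.859, -0.0, -0.511], [0.511, 0.0, -0.859], [0.0, -1.0, -0.0]]
wrist_force: [0.9, 0.3, -2.3]
grip_width: 0.312
```

>>> move_arm(moves=[{"x": 0, "y": 0, "z": 0, "wx": 0, "wy": 0, "wz": 0}, {"x": 0, "y": 0, "z": 0, "wx": 0, "wy": 0, "wz": 0}, {"x": 0, "y": 0, "z": 0, "wx": 0, "wy": 0, "wz": 0}, {"x": 0, "y": 0, "z": 0, "wx": 0, "wy": 0, "wz": 0}, {"x": 0, "y": 0, "z": 0, "wx": 0, "wy": 0, "wz": 0}, {"x": 0, "y": 0, "z": 0, "wx": 0, "wy": 0, "wz": 0}, {"x": 0, "y": 0, "z": 0, "wx": 0, "wy": 0, "wz": 0}, {"x": 0, "y": 0, "z": 0, "wx": 0, "wy": 0, "wz": 0}])

```text
t: 15.15
position: [0.5529, -0.0468, 0.2083]
ee_rot: [[-0.858, -0.0, -0.513], [0.513, 0.0, -0.858], [0.0, -1.0, -0.0]]
wrist_force: [-0.2, 0.4, -2.1]
grip_width: 0.312
```

>>> move_arm(moves=[{"x": 0, "y": 0, "z": 0, "wx": 0, "wy": 0, "wz": 0}, {"x": 0, "y": 0, "z": 0, "wx": 0, "wy": 0, "wz": 0}, {"x": 0, "y": 0, "z": 0, "wx": 0, "wy": 0, "wz": 0}, {"x": 0, "y": 0, "z": 0, "wx": 0, "wy": 0, "wz": 0}, {"x": 0, "y": 0, "z": 0, "wx": 0, "wy": 0, "wz": 0}, {"x": 0, "y": 0, "z": 0, "wx": 0, "wy": 0, "wz": 0}])

```text
t: 15.75
position: [0.5529, -0.0468, 0.2083]
ee_rot: [[-0.858, -0.0, -0.513], [0.513, 0.0, -0.858], [0.0, -1.0, -0.0]]
wrist_force: [-0.3, -1.0, -1.8]
grip_width: 0.31
```

```bash
python3 -c "
from h import *
to(.43,-.20,.24,119.4)"
```

```text
t 15.75 pos [ 0.5529 -0.0468  0.2083] Y 149.13851155444317 tilt 4.7885018775519354e-05 -1.0350013792387213e-05 q [ 0.6279  0.3217 -0.7961  1.8364  0.2576  1.0901  2.3399] F [-0.3046 -0.9666 -1.8465] w 0.30961206052671475
move cm [ 2.689  -3.1664 19.4545] rot [-0.     0.519  0.   ]
```

>>> move_arm(moves=[{"x": 0, "y": -1.5, "z": 1.5, "wx": 0, "wy": 0.03, "wz": 0}, {"x": 0.4, "y": -3.2, "z": 4, "wx": 0, "wy": 0.1, "wz": 0}, {"x": 0.8, "y": -3.2, "z": 7, "wx": 0, "wy": 0.18, "wz": 0}, {"x": 1.3, "y": -3.2, "z": 10, "wx": 0, "wy": 0.26, "wz": 0}, {"x": 1.8, "y": -3.2, "z": 13, "wx": 0, "wy": 0.34, "wz": 0}, {"x": 2.3, "y": -3.2, "z": 16, "wx": 0, "wy": 0.42, "wz": 0}, {"x": 2.7, "y": -3.2, "z": 18.5, "wx": 0, "wy": 0.49, "wz": 0}, {"x": 2.7, "y": -3.2, "z": 19.5, "wx": 0, "wy": 0.519, "wz": 0}])

```text
t: 16.55
position: [0.4281, -0.2022, 0.2404]
ee_rot: [[-0.487, -0.0, -0.874], [0.874, -0.001, -0.487], [-0.001, -1.0, 0.001]]
wrist_force: [-0.2, -0.9, -2.2]
grip_width: 0.313
```

```bash
python3 -c "
from h import *
to(.441,-.272,.125,119.4)"
```

```text
t 16.55 pos [ 0.4281 -0.2022  0.2404] Y 119.11746628350535 tilt -0.0005562716237870728 0.0007759140975424858 q [ 0.9221  0.1044 -0.652   1.9675  0.0724  1.0922  2.3184] F [-0.1947 -0.865  -2.1775] w 0.3125543326806051
move cm [-6.7227 11.5482  2.2645] rot [-0.0008 -0.0049 -0.0006]
```

>>> move_arm(moves=[{"x": -2, "y": 0, "z": 0.7, "wx": 0, "wy": 0, "wz": 0}, {"x": -4.5, "y": 1, "z": 1.6, "wx": 0, "wy": 0, "wz": 0}, {"x": -6.7, "y": 2.5, "z": 2.3, "wx": 0, "wy": 0, "wz": 0}, {"x": -6.7, "y": 5, "z": 2.3, "wx": 0, "wy": 0, "wz": 0}, {"x": -6.7, "y": 7.5, "z": 2.3, "wx": 0, "wy": 0, "wz": 0}, {"x": -6.7, "y": 9.5, "z": 2.3, "wx": 0, "wy": 0, "wz": 0}, {"x": -6.7, "y": 11, "z": 2.3, "wx": 0, "wy": 0, "wz": 0}, {"x": -6.7, "y": 11.5, "z": 2.3, "wx": 0, "wy": 0, "wz": 0}])

```text
t: 17.35
position: [0.4427, -0.2697, 0.1238]
ee_rot: [[-0.492, -0.001, -0.871], [0.871, 0.002, -0.492], [0.002, -1.0, 0.0]]
wrist_force: [-1.0, 0.9, -2.5]
grip_width: 0.313
```

```bash
python3 - <<'E'
from h import *
to(.441,-.272,.105,119.4)
p=snap('wrist','w8');W=cv2.imread('pics/raw_w8.png');s=snap('side','s5');S=cv2.imread('pics/raw_s5.png')[160:270,320:460]
cv2.imwrite('pics/o5.png',np.hstack([cv2.resize(W[100:460,160:480],(400,450)),cv2.resize(S,(400,450)) if 0 else cv2.copyMakeBorder(cv2.resize(S,(400,314)),0,136,0,0,0)]))
E
```

```text
t 17.35 pos [ 0.4427 -0.2697  0.1238] Y 119.4828646089538 tilt 0.001956335607572362 0.00029042135302495065 q [ 0.9175  0.3214 -0.5812  2.0036  0.2255  0.8809  2.3003] F [-0.967   0.8952 -2.4829] w 0.31257221496442744
move cm [-0.1227  1.8792  0.2635] rot [-0.0003  0.0014  0.002 ]
```

View pics/o5.png

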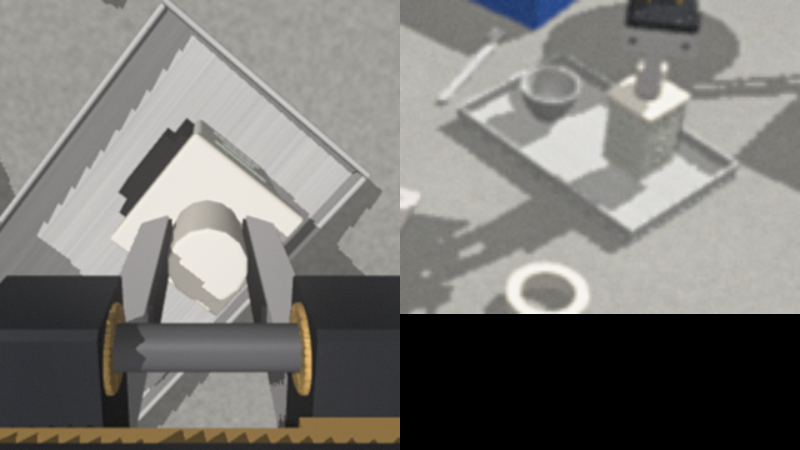

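>>> move_arm(moves=[{"x": -0.1, "y": 0.5, "z": 0.2, "wx": 0, "wy": 0, "wz": 0}, {"x": -0.1, "y": 1, "z": 0.2, "wx": 0, "wy": 0, "wz": 0}, {"x": -0.1, "y": 1.4, "z": 0.2, "wx": 0, "wy": 0, "wz": 0}, {"x": -0.1, "y": 1.7, "z": 0.2, "wx": 0, "wy": 0, "wz": 0}, {"x": -0.1, "y": 1.9, "z": 0.2, "wx": 0, "wy": 0, "wz": 0}, {"x": -0.1, "y": 1.9, "z": 0.2, "wx": 0, "wy": 0, "wz": 0}])

```text
t: 18.05
position: [0.4412, -0.2718, 0.1061]
ee_rot: [[-0.491, -0.0, -0.871], [0.871, 0.0, -0.491], [0.0, -1.0, 0.0]]
wrist_force: [0.1, 0.7, -0.9]
grip_width: 0.315
```

>>> move_arm(moves=[{"x": 0, "y": 0.1, "z": 0, "wx": 0, "wy": 0, "wz": 0}, {"x": 0, "y": 0.2, "z": 0, "wx": 0, "wy": 0, "wz": 0}, {"x": 0, "y": 0.2, "z": 0, "wx": 0, "wy": 0, "wz": 0}])

```text
t: 18.35
position: [0.4413, -0.2719, 0.1043]
ee_rot: [[-0.491, -0.0, -0.871], [0.871, 0.0, -0.491], [0.0, -1.0, -0.0]]
wrist_force: [0.6, 0.2, -2.0]
grip_width: 0.315
```

>>> move_arm(moves=[{"x": 0, "y": 0.1, "z": 0, "wx": 0, "wy": 0, "wz": 0}, {"x": 0, "y": 0.15, "z": 0, "wx": 0, "wy": 0, "wz": 0}, {"x": 0, "y": 0.15, "z": 0, "wx": 0, "wy": 0, "wz": 0}])

```text
t: 18.65
position: [0.4413, -0.2718, 0.1028]
ee_rot: [[-0.491, -0.0, -0.871], [0.871, 0.0, -0.491], [0.0, -1.0, -0.0]]
wrist_force: [-0.4, 0.3, -2.4]
grip_width: 0.315
```

>>> move_arm(moves=[{"x": 0, "y": 0.1, "z": 0, "wx": 0, "wy": 0, "wz": 0}, {"x": 0, "y": 0.1, "z": 0, "wx": 0, "wy": 0, "wz": 0}, {"x": 0, "y": 0.1, "z": 0, "wx": 0, "wy": 0, "wz": 0}])

```text
t: 18.95
position: [0.4413, -0.2719, 0.1018]
ee_rot: [[-0.491, -0.0, -0.871], [0.871, 0.0, -0.491], [0.0, -1.0, -0.0]]
wrist_force: [-0.1, -0.1, -2.0]
grip_width: 0.316
```

>>> move_arm(moves=[{"x": 0, "y": 0.1, "z": 0, "wx": 0, "wy": 0, "wz": 0}, {"x": 0, "y": 0.1, "z": 0, "wx": 0, "wy": 0, "wz": 0}, {"x": 0, "y": 0.1, "z": 0, "wx": 0, "wy": 0, "wz": 0}])

```text
t: 19.25
position: [0.4412, -0.2718, 0.1008]
ee_rot: [[-0.491, -0.0, -0.871], [0.871, 0.0, -0.491], [0.0, -1.0, 0.0]]
wrist_force: [-0.4, -0.2, -2.2]
grip_width: 0.316
```

>>> move_arm(moves=[{"x": 0, "y": 0.1, "z": 0, "wx": 0, "wy": 0, "wz": 0}, {"x": 0, "y": 0.1, "z": 0, "wx": 0, "wy": 0, "wz": 0}, {"x": 0, "y": 0.1, "z": 0, "wx": 0, "wy": 0, "wz": 0}])

```text
t: 19.55
position: [0.4416, -0.2721, 0.1001]
ee_rot: [[-0.491, 0.001, -0.871], [0.871, -0.0, -0.491], [-0.001, -1.0, -0.0]]
wrist_force: [1.1, -1.2, 4.3]
grip_width: 0.312
```

Contact at TCP z = 0.100: the jar is on the tray floor, and the slip in the hand was only about 1 mm. Releasing.

>>> move_arm(jaw=-1, moves=[{"x": 0, "y": 0, "z": 0, "wx": 0, "wy": 0, "wz": 0}, {"x": 0, "y": 0, "z": 0, "wx": 0, "wy": 0, "wz": 0}, {"x": 0, "y": 0, "z": 0, "wx": 0, "wy": 0, "wz": 0}, {"x": 0, "y": 0, "z": 0, "wx": 0, "wy": 0, "wz": 0}, {"x": 0, "y": 0, "z": 0, "wx": 0, "wy": 0, "wz": 0}, {"x": 0, "y": 0, "z": 0, "wx": 0, "wy": 0, "wz": 0}, {"x": 0, "y": 0, "z": 0, "wx": 0, "wy": 0, "wz": 0}, {"x": 0, "y": 0, "z": 0, "wx": 0, "wy": 0, "wz": 0}])

```text
t: 20.35
position: [0.4413, -0.2718, 0.0998]
ee_rot: [[-0.491, 0.0, -0.871], [0.871, 0.0, -0.491], [0.0, -1.0, -0.0]]
wrist_force: [0.8, 0.4, 0.1]
grip_width: 0.961
```

>>> move_arm(moves=[{"x": 0, "y": -2, "z": 0, "wx": 0, "wy": 0, "wz": 0}, {"x": 0, "y": -4, "z": 0, "wx": 0, "wy": 0, "wz": 0}, {"x": 0, "y": -7, "z": 0, "wx": 0, "wy": 0, "wz": 0}, {"x": 0, "y": -10, "z": 0, "wx": 0, "wy": 0, "wz": 0}, {"x": 0, "y": -14, "z": 0, "wx": 0, "wy": 0, "wz": 0}, {"x": 0, "y": -18, "z": 0, "wx": 0, "wy": 0, "wz": 0}, {"x": 0, "y": -18, "z": 0, "wx": 0, "wy": 0, "wz": 0}, {"x": 0, "y": -18, "z": 0, "wx": 0, "wy": 0, "wz": 0}])

```text
t: 21.15
position: [0.4414, -0.2721, 0.2803]
ee_rot: [[-0.491, 0.001, -0.871], [0.871, -0.001, -0.491], [-0.002, -1.0, -0.0]]
wrist_force: [1.1, 0.9, 0.0]
grip_width: 1.003
```

```bash
python3 - <<'E'
from h import *
snap('side','s6');snap('wrist','w9')
S=cv2.imread('pics/raw_s6.png');W=cv2.imread('pics/raw_w9.png')
cv2.imwrite('pics/o6.png',np.hstack([cv2.resize(S[150:430,190:470],(400,400)),cv2.resize(W[0:320,160:480],(400,400))]))
o=observe();print(o['t'],o['position'],o['wrist_force'],o['grip_width'])
E
```

```text
21.25 [ 0.4407 -0.2717  0.2788] [0.5314 0.2824 0.3245] 1.002415145202849
```

View pics/o6.png

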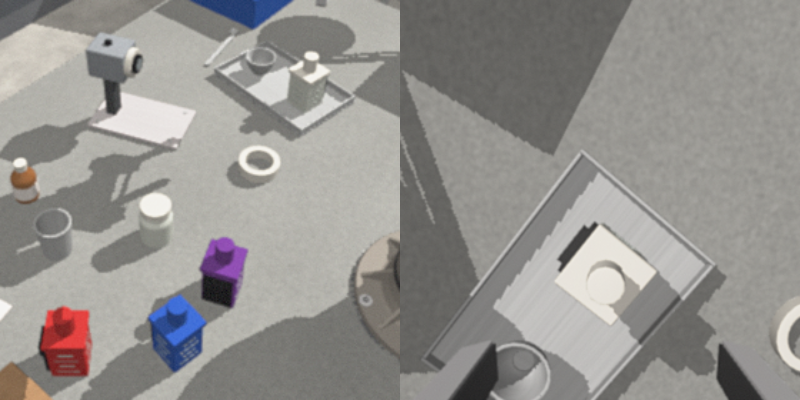

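The jar stands upright and free in the tray's free half, and everything else is in place. Handing in.

```bash
python3 -c "
from bench import *
print(finish_job())"
```

```text
the job is handed in; nothing more can be done
None
```

I lifted the white square jar by its post and showed sides 1, 2 and 3 to the camera in that order. Each was held still for about 1.4 s at the focus. I then lowered the jar into the free half of the tray until it touched the floor (4 N), released it and raised the gripper clear. The job was handed in at about 21 s.

**Final pictures:** the jar stands upright and free in the tray, the gripper is clear and open, and the camera and other objects look unmoved.

**Height:** the estimates disagreed. The wrist camera put the slip in the grip at about 4 mm and the side camera at 1–3 mm. Contact with the tray floor then showed about 1 mm, so the sides were shown about 1 mm (side 1) and 2 mm (sides 2 and 3) above the lens axis.

**Squareness:** I measured it only for side 1, which was within about 0.5°. Sides 2 and 3 follow from the commanded quarter turns, and I did not view a picture of side 3 while it was held.

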